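# Put the two spent battery packs on charge

## Robot

A 7-joint arm with a two-finger parallel gripper is mounted at the origin on the work surface. World frame = base frame: x ahead of the robot, y to its left, z up, the work surface at z = 0. Lengths are in m, angles in rad, forces in N, time in s.
With the tool pointing down it reaches from about 0.425 to 1.025 m from the base axis. Payload 9.4 kg.
Tool frame: the origin (TCP) lies between the finger pads; the fingertips stand ahead of it and the grasp point (between the pads) lies 8 mm behind it (manip.tip_extent is the z of the fingertips in the tool frame, in m); z points along the fingers, x is the direction in which the jaws open and shut, and the axes are right-handed (so a half turn about z gives the same grasp; the last joint's range is limited). The gripper opens to 93 mm and grips with 3 to 60 N. Pads are 15 mm wide; open, the fingers measure 128 mm over their backs; the gripper's body (75 mm by 188 mm) begins 65 mm behind the grasp point.
Start: joints at [1.073, 0.599, -0.003, 1.599, 0.002, 0.943, -0.08], TCP at [0.296, -0.662, 0.23] pointing down, gripper open.
Joint ranges: [-2.57, 2.57], [-0.35, 1.97], [-1.29, 1.29], [0.11, 2.56], [-1.05, 4.19], [0.11, 1.86], [-2.63, 2.63]. Speed limits (rad/s): [2.22, 2.22, 3.01, 3.01, 3.14, 3.14, 3.14].

## Interface

Orientations are given as a rotation vector (axis times angle).
In Python, from plant import manip gives the robot as it stands. The module is installed in compiled form; this text tells all that it offers.
- The arm moves only by the tool send_rows, never from a script. Its arguments are lists of equal length, an entry for each row: "travel": the shift along the tool's x, y, z in cm, a list of three; "dr": the turn, a rotation vector about the tool's x, y, z in degrees, a list of three; "claw": the closure, from 0 (fully open) to 1 (shut). In form: {"travel": [[dx, dy, dz], ...], "dr": [[wx, wy, wz], ...], "claw": [claw, ...]}. A call has 1 to 5 rows; each row shifts and turns the commanded pose from where the row before left it, along the tool's axes as they then stand; what a row does not reach is not made up. A row lasts 1/8 s, in which the tool goes at most 62.5 mm and 10.7 degrees, less where a joint would pass 70% of its speed; a pose out of reach is approached as far as the arm can. A call with a gripper value outside its range is refused whole. The fingers move at their own pace and stop on an object; "force" is the grip in N (left out, the last holds). Time passes only in rows, so rows that do not move let the fingers close. It gives the time, the measured TCP pose, the force and the opening at its end, in the units of the state.
- manip.state(): the state, without advancing time (a new reading comes with each control period).
- manip.snapshot(name): name is "scene" or "top" or "wrist"; returns the picture (420x560x3 uint8, red, green, blue); there is no depth.
- manip.camera_info(name): a dict with "mtx" (3x3 intrinsics, pixels), "extrinsics" (4x4, takes a point from world to camera coordinates). Camera axes: x right, y up, looking along -z (the intrinsics and any distortion apply to the point x, -y, -z); pixel columns grow to the right and rows downward; lengths in m; the calibration is good to about 2 mm. A picture is of the moment at which its call begins: read the wrist's pose just before it. camera_info takes no time and is no camera call; for the wrist camera it gives the pose at the moment of the call.
- manip.finish_job(): hands the job in, once; it reports no verdict.
Trained networks look in the newest picture that a camera, given by its name, has taken for a name from the list of things; names that differ only in an ending like _2 or _b are one class to them, and where a whole thing is asked for, a point or a joint stands for the part that bears it (a point fixed in the world has none). Each returns a list of dicts, best first, with "p" (0 to 1); they miss things now and then, are a little off and sometimes report something else, mostly with a low value. They report only what shows in the picture. A call takes as long as a camera call.
- manip.find_in(thing, camera): "centre" ([x, y, z] in m, in world coordinates, good to about 4 mm: the middle of the surface that is visible of it).
- manip.cut_out(thing, camera): "pixels" (420x560 bool, what is visible of it).
The state is a dict: "time": time; "joint_pos": joint angles; "joint_velocities": joint speeds; "joint_torque": joint torques, N m; "eef_pos": TCP position; "tool_rot": TCP orientation; "force": force on the tool from outside, world axes, zero at the start; "ft_torque": the same for the moment, N m; "finger_gap": finger opening in m.
Only numpy, scipy, OpenCV 4.12 (cv2) and the standard library are available. Lean on these libraries where they do the work, as an engineer would, in place of code of your own. Each camera call takes 0.05 s, during which the arm holds its last target.

## Task

Put the two spent battery packs on charge in the two empty bays of the charger, whichever pack in whichever bay: tip the nose in under the lip at the back of the bay, then turn the tail down and press it until the orange catch snaps home over it, so that both packs sit fully down. Leave the pack that is already charging and everything else on the bench as they are.

Things in the scene. Friction and masses are not known exactly. Their poses are not given: they have to be found in the camera images.
- charger: Flat black and grey three-bay battery charger, 168 (x) x 260 (y) x 36 mm, fixed. Origin: centre of its underside on the bench; +x points to its back (contact) side, +y to its left bay. Bays run along x, 84 mm apart in y, floors 10 mm above the bench; the deck between them is 8 mm above the bay floor and leaves each bay 58 mm wide (32 mm between neighbouring seated packs).
- bay_left (a point): Centre of the floor of the left bay (empty at the start), at y = +84 mm in the charger, 10 mm above the bench, with the charger's axes; a seated pack's origin and axes lie here (play: x -4 to +2 mm, y +-3 mm).
- bay_left_nose (a point): Floor point of the left bay, 60 mm to +x of its centre: where a seated pack's nose point lies. Above it hangs the lip, from x = 50 mm (from the bay centre) to the end wall at x = 62 mm; the lip's underside is 14 mm, its top 26 mm above the bay floor. The pack's shoe enters tipped nose down, e.g. 25 degrees, and slides under the lip up to the end wall.
- bay_left_tail (a point): Floor point of the left bay, 60 mm to -x of its centre: where a seated pack's tail point lies. Two stops, 12 mm above the bay floor with inner faces at x = -64 mm, stand here with the orange catch between them. The tail is turned down and pressed here (about 10 to 15 N) until the catch snaps over the tail ledge.
- catch_left (a joint): Orange sprung catch at the front (-x) end of the left bay, 24 mm wide, thumb tab 39 mm above the bay floor. 0 = home; grows to 0.010 m as it is pushed to charger -x against a spring (1.5 N at 0, 300 N/m). Sloped face from x = -54.5 mm, 16 mm above the bay floor, to x = -62.5 mm, 35 mm above it; when home its hook is 1 mm above a seated pack's ledge.
- bay_middle (a point): Centre of the floor of the middle bay (occupied by pack_charging), at y = 0 mm in the charger, 10 mm above the bench, with the charger's axes; a seated pack's origin and axes lie here (play: x -4 to +2 mm, y +-3 mm).
- bay_right (a point): Centre of the floor of the right bay (empty at the start), at y = -84 mm in the charger, 10 mm above the bench, with the charger's axes; a seated pack's origin and axes lie here (play: x -4 to +2 mm, y +-3 mm).
- bay_right_nose (a point): Floor point of the right bay, 60 mm to +x of its centre: where a seated pack's nose point lies. Above it hangs the lip, from x = 50 mm (from the bay centre) to the end wall at x = 62 mm; the lip's underside is 14 mm, its top 26 mm above the bay floor. The pack's shoe enters tipped nose down, e.g. 25 degrees, and slides under the lip up to the end wall.
- bay_right_tail (a point): Floor point of the right bay, 60 mm to -x of its centre: where a seated pack's tail point lies. Two stops, 12 mm above the bay floor with inner faces at x = -64 mm, stand here with the orange catch between them. The tail is turned down and pressed here (about 10 to 15 N) until the catch snaps over the tail ledge.
- catch_right (a joint): Orange sprung catch at the front (-x) end of the right bay, 24 mm wide, thumb tab 39 mm above the bay floor. 0 = home; grows to 0.010 m as it is pushed to charger -x against a spring (1.5 N at 0, 300 N/m). Sloped face from x = -54.5 mm, 16 mm above the bay floor, to x = -62.5 mm, 35 mm above it; when home its hook is 1 mm above a seated pack's ledge.
- pack_a: Rigid battery pack, 0.4 kg, 120 long (x) x 52 wide (y) x 42 mm high. Origin: centre of the underside; +x to the nose, z up. Grey cell block with dark grip ribs, x = -52 to +32 mm, full width, top at 42 mm: grip it across the 52 mm. Low nose shoe and tail ledge: see its nose and tail points. Spent (one red light); lies in the yellow tote.
- pack_b: Rigid battery pack, 0.4 kg, 120 long (x) x 52 wide (y) x 42 mm high. Origin: centre of the underside; +x to the nose, z up. Grey cell block with dark grip ribs, x = -52 to +32 mm, full width, top at 42 mm: grip it across the 52 mm. Low nose shoe and tail ledge: see its nose and tail points. Spent (one red light); lies on the bench in front of the charger.
- pack_charging: Bystander: a pack of the same size and shape, green lights, latched in the charger's middle bay. Origin: centre of its underside; +x to the nose.
- pack_a_nose (a point): Middle of the lower edge of this pack's nose (60, 0, 0 mm in the pack). The nose is a black shoe from x = 32 to 60 mm, 52 mm wide, only 10 mm high, with brass contacts on top.
- pack_a_tail (a point): Middle of the lower edge of this pack's tail (-60, 0, 0 mm in the pack). The tail is a black ledge from x = -60 to -52 mm, 14 mm high, 52 mm wide.
- pack_b_nose (a point): Middle of the lower edge of this pack's nose (60, 0, 0 mm in the pack). The nose is a black shoe from x = 32 to 60 mm, 52 mm wide, only 10 mm high, with brass contacts on top.
- pack_b_tail (a point): Middle of the lower edge of this pack's tail (-60, 0, 0 mm in the pack). The tail is a black ledge from x = -60 to -52 mm, 14 mm high, 52 mm wide.
- tote: Small open yellow tote, 200 (x) x 150 (y) x 65 mm, walls 4 mm and floor 4 mm thick (inside 192 x 142 mm), fixed. Origin: centre of its underside. It may stand to the left or the right of the charger.
- scanner: Bystander: handheld code scanner lying flat on the bench in front of the tote, black head and grey handle, 175 (x) x 62 x 34 mm; origin about its middle, underside, +x to the head.
- sanitiser: Bystander: small clear bottle standing between tote and charger, 42 mm in diameter, 85 mm high; origin at the centre of its underside.
- tape_roll: Bystander: brown roll of packing tape lying flat at the left of the bench, 100 mm in diameter, 48 mm high; origin at the centre of its underside.
- mug: Bystander: blue mug at the right of the bench, 82 mm in diameter, 95 mm high; origin at the centre of its underside.
- carton_a: Bystander: brown carton at the left of the bench, 120 (x) x 90 (y) x 60 mm; origin at the centre of its underside.
- carton_b: Bystander: brown carton at the right of the bench, 140 (x) x 80 (y) x 70 mm; origin at the centre of its underside.

How it is judged:
By the outcome, as a careful person would: the job done as asked, in the order asked, and still so for the second after the job is handed in, with the robot touching nothing.
It also fails if it takes over 72 s, if anything falls off the work surface, if the arm or the gripper's body presses on something with over 40 N, if the wrist force passes 120 N, or if a joint passes its speed limit or range.

## Working session

There is one attempt and no reset: what is moved stays moved. The work goes in short steps, Python scripts to look and compute and a tool call to move; the robot and the scene stay as the last step left them, time stands still between calls to the robot, and variables do not carry over. Pictures are saved under pics/ and viewed, and the job is handed in when it is done.

Besides the shell and the picture viewer there is one more tool, called after "Request:" as name(argument=value, ...) on one line, values as JSON. send_rows: Moves the arm, as the interface text tells. Its arguments: {"type":"object","properties":{"travel":{"type":"array","items":{"type":"array","items":{"type":"number"}}},"dr":{"type":"array","items":{"type":"array","items":{"type":"number"}}},"claw":{"type":"array","items":{"type":"number"}},"force":{"type":"number"}},"required":["travel","dr","claw"]}

```bash
mkdir -p pics; cat > h.py <<'E'
import numpy as np, cv2
from plant import manip
from scipy.spatial.transform import Rotation as R
def save(name,fn):
    im=manip.snapshot(name); cv2.imwrite('pics/'+fn,im[:,:,::-1]); return im
def ray(cam,uv,info=None):
    i=info or manip.camera_info(cam); K=np.array(i['mtx']);E=np.array(i['extrinsics'])
    d=np.linalg.inv(K)@np.array([uv[0],uv[1],1.0]); d=np.array([d[0],-d[1],-d[2]])
    Rm=E[:3,:3]; o=-Rm.T@E[:3,3]; d=Rm.T@d; return o,d/np.linalg.norm(d)
def atz(cam,uv,z,info=None):
    o,d=ray(cam,uv,info); return o+d*(z-o[2])/d[2]
def proj(cam,P,info=None):
    i=info or manip.camera_info(cam); K=np.array(i['mtx']);E=np.array(i['extrinsics'])
    p=E[:3,:3]@np.array(P)+E[:3,3]; q=K@np.array([p[0],-p[1],-p[2]]); return q[:2]/q[2]
def tri(rays):
    A=np.zeros((3,3));b=np.zeros(3)
    for o,d in rays:
        M=np.eye(3)-np.outer(d,d);A+=M;b+=M@o
    return np.linalg.solve(A,b)
E
python3 - <<'E'
from h import *
s=manip.state();print(s)
for c in ['scene','top','wrist']:
    save(c,c+'0.png'); i=manip.camera_info(c); print(c,{k:np.round(v,3).tolist() if not isinstance(v,str) else v for k,v in i.items()})
print(manip.tip_extent)
for t in ['charger','pack_a','pack_charging','tote','catch_left','bay_left','pack_a_nose','pack_a_tail']:
    for c in ['top','scene']:
        print(t,c,[(np.round(r['centre'],3).tolist(),round(r['p'],2)) for r in manip.find_in(t,c)])
print(manip.state()['time'])
E
```

```text
{'time': 0.0, 'joint_pos': array([ 1.07326595,  0.60011195, -0.00258029,  1.60009954,  0.00180123,
        0.94288964, -0.0798354 ]), 'joint_velocities': array([ 0.00188277,  0.00114976,  0.00300313,  0.00091008,  0.00137087,
        0.00017614, -0.00186406]), 'joint_torque': array([ 4.51470642e-04, -7.65073371e+01,  1.49781078e+00, -2.52355796e+01,
       -5.23566327e-02,  1.67551660e-02,  1.42862800e-04]), 'eef_pos': array([ 0.29599756, -0.66132648,  0.22877977]), 'tool_rot': array([-2.63587394e+00,  1.70800076e+00,  2.08043839e-03]), 'force': array([ 0.41522561, -0.33677731,  0.51092235]), 'ft_torque': array([0.02093314, 0.02229309, 0.06897443]), 'finger_gap': 0.09307259438975464}
scene {'mtx': [[509.863, 0.0, 280.981], [0.0, 509.863, 226.527], [0.0, 0.0, 1.0]], 'extrinsics': [[0.453, 0.891, 0.002, -0.225], [-0.565, 0.286, 0.774, 0.284], [0.689, -0.352, 0.634, -1.777], [0.0, 0.0, 0.0, 1.0]]}
top {'mtx': [[426.848, 0.0, 281.318], [0.0, 426.848, 208.747], [0.0, 0.0, 1.0]], 'extrinsics': [[-0.016, -1.0, 0.013, -0.017], [0.98, -0.013, 0.196, -0.523], [-0.196, 0.016, 0.98, -1.04], [0.0
[... 482 characters left out ...]
ck_charging top [([0.577, -0.182, 0.054], 0.72)]
pack_charging scene [([0.593, -0.188, 0.057], 0.56)]
tote top [([0.656, 0.199, 0.004], 0.66)]
tote scene [([0.629, 0.202, 0.039], 0.64), ([0.512, -0.259, 0.044], 0.46)]
catch_left top [([0.528, -0.092, 0.046], 0.66)]
catch_left scene [([0.574, -0.458, 0.066], 0.22)]
bay_left top [([0.59, -0.184, 0.014], 0.57)]
bay_left scene [([0.602, -0.207, 0.017], 0.66)]
pack_a_nose top [([0.591, -0.177, 0.02], 0.75), ([0.606, 0.181, 0.044], 0.58)]
pack_a_nose scene [([0.629, 0.175, 0.038], 0.76), ([0.595, -0.19, 0.054], 0.43)]
pack_a_tail top [([0.577, 0.456, 0.064], 0.75), ([0.607, 0.184, 0.05], 0.61)]
pack_a_tail scene [([0.63, 0.176, 0.044], 0.64)]
0.95
```

View pics/top0.png

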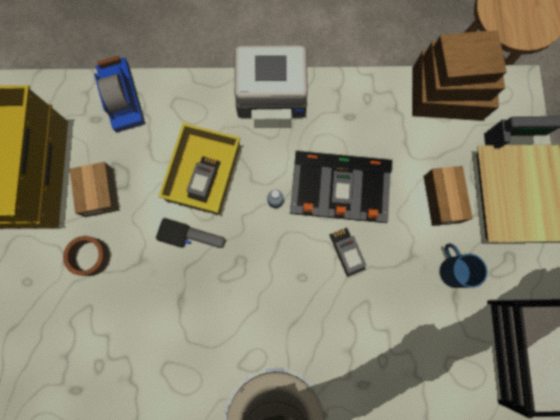

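View pics/scene0.png

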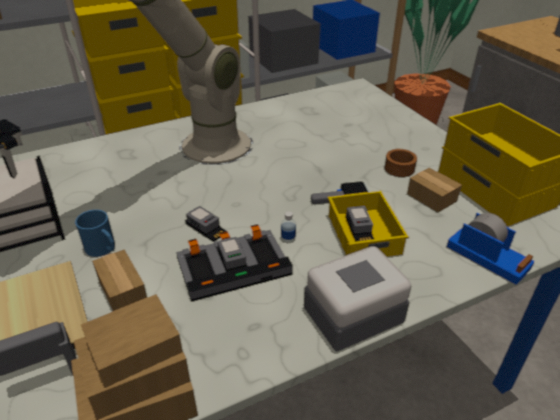

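View pics/wrist0.png

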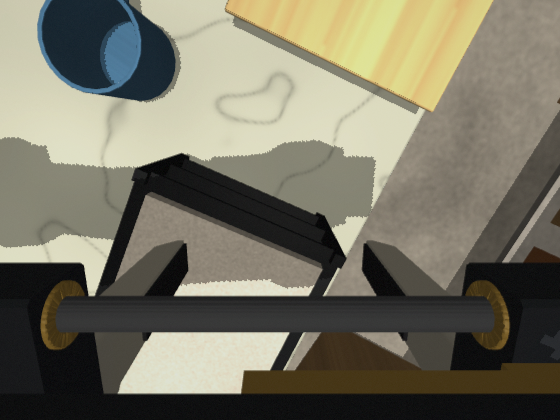

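```bash
cat >> h.py <<'E'
def T():
    s=manip.state(); M=np.eye(4); M[:3,:3]=R.from_rotvec(s['tool_rot']).as_matrix(); M[:3,3]=s['eef_pos']; return M
def down(yaw,pitch=0):
    # tool pointing down, jaws (tool x) across a pack with yaw; pack pitched nose-down by pitch
    z=np.array([0,0,-1.]); f=np.array([np.cos(yaw),np.sin(yaw),0]); 
    y=f; x=np.cross(y,z)  # x = f x -z
    M=np.column_stack([x,y,z]); return R.from_rotvec(x/np.linalg.norm(x)*0).as_matrix()@M
def delta(Tg,Tc=None):
    Tc=T() if Tc is None else Tc
    d=np.linalg.inv(Tc)@Tg
    return d[:3,3]*100, np.degrees(R.from_matrix(d[:3,:3]).as_rotvec())
E
python3 - <<'E'
from h import *
M=T();print(M.round(3))
E=np.array(manip.camera_info('wrist')['extrinsics']);C=np.linalg.inv(E)
print((np.linalg.inv(M)@C).round(3))
# charger catches from top guess
for uv,z in [((308,209),.045),((373,213),.045),((296,152),.036),((391,158),.036),((387,221),.02),((291,215),.02),((340,233),.01),((353,272),.014),((275,198),.04)]:
    print(uv,atz('top',uv,z).round(3))
for f in (1,-1):
    y=0.0
print(down(-.05).round(2))
G=np.eye(4);G[:3,:3]=down(-.05);G[:3,3]=[.45,-.18,.30];print(delta(G))
G[:3,:3]=down(-.05+np.pi);print(delta(G))
E
```

```text
[[ 0.408 -0.913  0.     0.296]
 [-0.913 -0.408 -0.    -0.662]
 [ 0.     0.    -1.     0.23 ]
 [ 0.     0.     0.     1.   ]]
[[ 1.    -0.     0.    -0.001]
 [-0.    -0.968 -0.252 -0.069]
 [ 0.     0.252 -0.968 -0.155]
 [ 0.     0.     0.     1.   ]]
(308, 209) [ 0.523 -0.093  0.045]
(373, 213) [ 0.51  -0.261  0.045]
(296, 152) [ 0.68  -0.066  0.036]
(391, 158) [ 0.66  -0.32   0.036]
(387, 221) [ 0.493 -0.302  0.02 ]
(291, 215) [ 0.512 -0.05   0.02 ]
(340, 233) [ 0.464 -0.179  0.01 ]
(353, 272) [ 0.362 -0.207  0.014]
(275, 198) [ 0.554 -0.009  0.04 ]
[[ 0.05  1.    0.  ]
 [ 1.   -0.05  0.  ]
 [ 0.    0.   -1.  ]]
(array([-37.69032268, -33.72090315,  -7.0393031 ]), array([ 4.01362528e-03, -5.62713068e-05, -1.53026852e+02]))
(array([-37.69032268, -33.72090315,  -7.0393031 ]), array([-4.13566911e-05, -2.94982062e-03,  2.69731481e+01]))
```

```bash
cat >> h.py <<'E'
from scipy.spatial.transform import Slerp
def rotd(yaw,pitch=0):
    """tool down, tool y = -forward(yaw); pitched so a held pack goes nose-down by pitch"""
    f=np.array([np.cos(yaw),np.sin(yaw),0]); z=np.array([0,0,-1.]); x=np.cross(-f,z)
    M=np.column_stack([x,-f,z]); l=np.array([-np.sin(yaw),np.cos(yaw),0])
    return R.from_rotvec(l*pitch).as_matrix()@M
def pose(p,Rm):
    G=np.eye(4);G[:3,:3]=Rm;G[:3,3]=p;return G
def plan(G,n,Tc=None):
    Tc=T() if Tc is None else Tc
    sl=Slerp([0,1],R.from_matrix([Tc[:3,:3],G[:3,:3]]))
    prev=Tc
    tr=[];dr=[]
    for k in range(1,n+1):
        a=k/n; g=pose(Tc[:3,3]*(1-a)+G[:3,3]*a, sl(a).as_matrix())
        t,r=delta(g,prev); t=np.round(t,2);r=np.round(r,1)
        st=pose(t/100,R.from_rotvec(np.radians(r)).as_matrix()); prev=prev@st
        tr.append((t+0).tolist());dr.append((r+0).tolist())
    for i in range(0,n,5): print('travel',tr[i:i+5],'dr',dr[i:i+5])
    return prev
def st():
    s=manip.state(); print('t',round(s['time'],2),'p',s['eef_pos'].round(4),'F',s['force'].round(1),'gap',round(s['finger_gap'],4),'j',s['joint_pos'].round(2))
E
python3 - <<'E'
from h import *
plan(pose([.45,-.18,.28],rotd(-.05)),10)
E
```

```text
travel [[-3.77, -3.37, -0.5], [-3.92, -3.19, -0.51], [-4.07, -3.01, -0.5], [-4.21, -2.8, -0.51], [-4.33, -2.61, -0.5]] dr [[0.0, 0.0, 2.7], [0.0, 0.0, 2.7], [0.0, 0.0, 2.7], [0.0, 0.0, 2.7], [0.0, 0.0, 2.7]]
travel [[-4.46, -2.4, -0.5], [-4.56, -2.18, -0.51], [-4.65, -1.97, -0.5], [-4.75, -1.75, -0.51], [-4.82, -1.52, -0.5]] dr [[0.0, 0.0, 2.7], [0.0, 0.0, 2.7], [0.0, 0.0, 2.7], [0.0, 0.0, 2.7], [0.0, 0.0, 2.7]]
```

Request:
send_rows(travel=[[-3.8, -3.4, -0.5], [-3.9, -3.2, -0.5], [-4.1, -3.0, -0.5], [-4.2, -2.8, -0.5], [-4.3, -2.6, -0.5]], dr=[[0, 0, 2.7], [0, 0, 2.7], [0, 0, 2.7], [0, 0, 2.7], [0, 0, 2.7]], claw=[0, 0, 0, 0, 0])

```text
time: 1.58
eef_pos: [0.3737, -0.4193, 0.255]
tool_rot: [-2.416, 2.008, -0.001]
force: [1.3, 0.6, 0.2]
finger_gap: 0.0927
```

Request:
send_rows(travel=[[-4.5, -2.4, -0.5], [-4.6, -2.2, -0.5], [-4.6, -2.0, -0.5], [-4.7, -1.7, -0.5], [-4.8, -1.5, -0.5]], dr=[[0, 0, 2.7], [0, 0, 2.7], [0, 0, 2.7], [0, 0, 2.7], [0, 0, 2.7]], claw=[0, 0, 0, 0, 0])

```text
time: 2.2
eef_pos: [0.4502, -0.1788, 0.2801]
tool_rot: [-2.163, 2.278, -0.001]
force: [1.0, 0.4, -0.3]
finger_gap: 0.0929
```

```bash
python3 - <<'E'
from h import *
st();print(T().round(3))
import pickle
i=manip.camera_info('wrist'); save('wrist','w1.png'); pickle.dump(i,open('w1.pkl','wb'))
st()
E
```

```text
t 2.2 p [ 0.4502 -0.1788  0.2801] F [ 1.   0.4 -0.3] gap 0.0929 j [ 0.24  0.25  0.03  2.08 -0.01  0.82 -1.35]
[[-0.052 -0.999  0.001  0.45 ]
 [-0.999  0.052 -0.    -0.179]
 [ 0.    -0.001 -1.     0.28 ]
 [ 0.     0.     0.     1.   ]]
t 2.25 p [ 0.4526 -0.1724  0.2806] F [1.4 5.5 0.4] gap 0.0928 j [ 0.23  0.25  0.02  2.08 -0.01  0.82 -1.36]
```

View pics/w1.png

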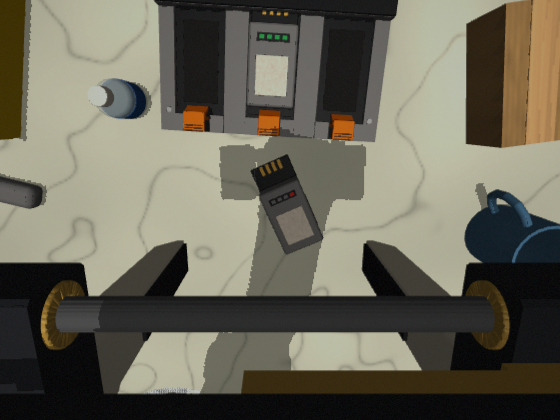

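Request:
send_rows(travel=[[0, 0, 0], [0, 0, 0]], dr=[[0, 0, 0], [0, 0, 0]], claw=[0, 0])

```text
time: 2.5
eef_pos: [0.4494, -0.1814, 0.2796]
tool_rot: [2.163, -2.277, 0.0]
force: [0.0, 0.3, 0.8]
finger_gap: 0.0933
```

```bash
python3 - <<'E'
from h import *
import pickle
st();print(T().round(3))
i=manip.camera_info('wrist'); im=save('wrist','w2.png'); pickle.dump(i,open('w2.pkl','wb'))
st()
cv2.imwrite('pics/w2z.png',cv2.resize(im[0:270,140:420,::-1],None,fx=2.2,fy=2.2,interpolation=cv2.INTER_CUBIC))
E
```

```text
t 2.5 p [ 0.4494 -0.1814  0.2796] F [0.  0.3 0.8] gap 0.0933 j [ 0.24  0.25  0.03  2.08 -0.01  0.82 -1.34]
[[-0.051 -0.999 -0.     0.449]
 [-0.999  0.051 -0.    -0.181]
 [ 0.     0.    -1.     0.28 ]
 [ 0.     0.     0.     1.   ]]
t 2.55 p [ 0.4493 -0.1816  0.2795] F [ 0.9 -0.6 -0.9] gap 0.0929 j [ 0.24  0.25  0.03  2.08 -0.01  0.82 -1.35]
```

View pics/w2z.png

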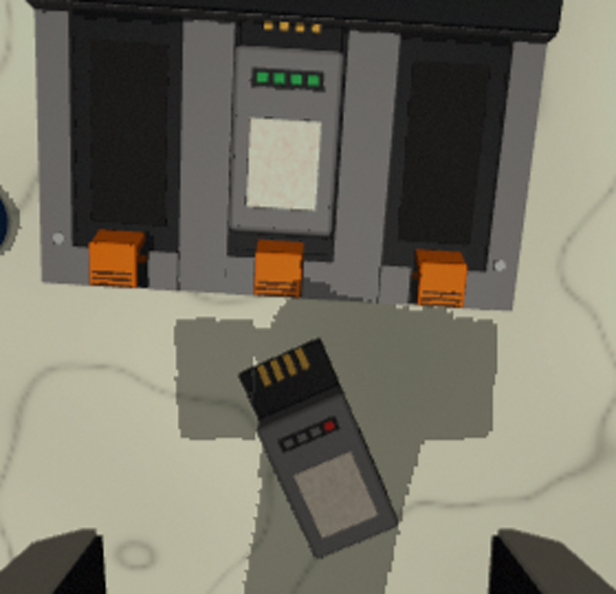

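Request:
send_rows(travel=[[4, -2, 0], [4, -2, 0], [0, 0, 0], [0, 0, 0]], dr=[[0, 0, 0], [0, 0, 0], [0, 0, 0], [0, 0, 0]], claw=[0, 0, 0, 0])

```text
time: 3.05
eef_pos: [0.4847, -0.2627, 0.2791]
tool_rot: [2.162, -2.278, -0.002]
force: [-0.6, 0.3, -0.1]
finger_gap: 0.0929
```

```bash
python3 - <<'E'
from h import *
import pickle
st()
i=manip.camera_info('wrist'); im=save('wrist','w3.png'); pickle.dump(i,open('w3.pkl','wb'))
st()
cv2.imwrite('pics/w3z.png',cv2.resize(im[0:270,60:340,::-1],None,fx=2.2,fy=2.2,interpolation=cv2.INTER_CUBIC))
E
```

```text
t 3.05 p [ 0.4847 -0.2627  0.2791] F [-0.6  0.3 -0.1] gap 0.0929 j [ 0.35  0.33  0.06  1.95 -0.02  0.86 -1.2 ]
t 3.1 p [ 0.4849 -0.2621  0.2793] F [-0.2  0.7  0.5] gap 0.093 j [ 0.35  0.33  0.06  1.95 -0.02  0.86 -1.2 ]
```

View pics/w3z.png

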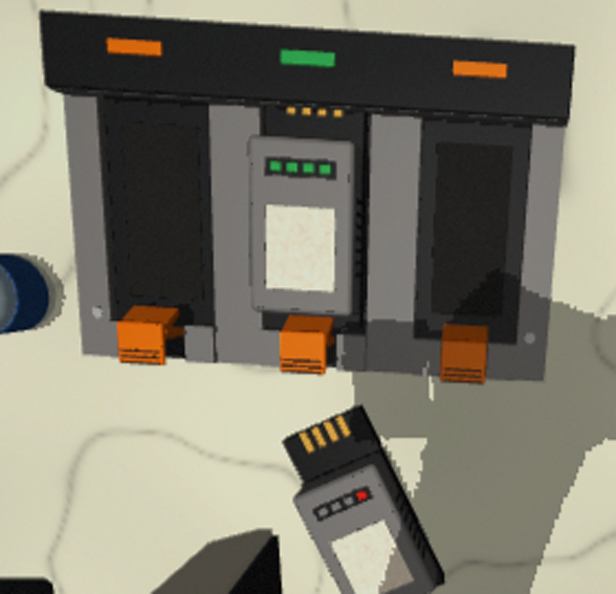

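```bash
cat >> h.py <<'E'
import pickle
from scipy.optimize import least_squares
def fit(obs,x0,zfree=False):
    """obs: list of (info, uv, local xyz). returns x,y,yaw,(z)"""
    def f(v):
        c,s=np.cos(v[2]),np.sin(v[2]); z=v[3] if zfree else 0
        return np.concatenate([proj(None,[v[0]+c*l[0]-s*l[1],v[1]+s*l[0]+c*l[1],l[2]+z],i)-uv for i,uv,l in obs])
    r=least_squares(f,list(x0)+([0] if zfree else []),loss='soft_l1')
    return r.x,f(r.x).reshape(-1,2)
E
python3 - <<'E'
from h import *
i2=pickle.load(open('w2.pkl','rb'));i3=pickle.load(open('w3.pkl','rb'))
a=lambda u,v:np.array([140+u/2.2,v/2.2]); b=lambda u,v:np.array([60+u/2.2,v/2.2])
for n,p,q in [('scrL',(58,239),(97,312)),('scrR',(500,266),(530,338)),('FL',(42,281),(83,355)),('FR',(511,310),(546,381)),('blkFL',(260,417),(296,492)),('blkFR',(343,388),(374,463)),('noseL',(240,375),(284,440)),('noseR',(321,339),(361,405))]:
    r=[ray(None,a(*p),i2),ray(None,b(*q),i3)]; print(n,tri(r).round(4))
ch=[(i2,a(42,281),(-.084,.13,.018)),(i2,a(511,310),(-.084,-.13,.018)),(i3,b(83,355),(-.084,.13,.018)),(i3,b(546,381),(-.084,-.13,.018)),(i3,b(40,11),(.084,.13,.036)),(i3,b(574,46),(.084,-.13,.036))]
for z in (0,1):
    x,r=fit(ch,[.58,-.18,-.05],z);print('charger',x.round(4),r.round(1).tolist())
pb=[(i2,a(260,417),(.032,.026,.042)),(i2,a(343,388),(.032,-.026,.042)),(i2,a(319,556),(-.052,.026,.042)),(i2,a(397,521),(-.052,-.026,.042)),(i3,b(296,492),(.032,.026,.042)),(i3,b(374,463),(.032,-.026,.042)),
(i2,a(240,375),(.06,.026,.01)),(i2,a(321,339),(.06,-.026,.01)),(i3,b(284,440),(.06,.026,.01)),(i3,b(361,405),(.06,-.026,.01))]
for z in (0,1):
    x,r=fit(pb,[.41,-.18,.4],z);print('pb',x.round(4),r.round(1).tolist())
E
```

```text
scrL [ 0.5396 -0.0554  0.0152]
scrR [ 0.513  -0.2957  0.0166]
FL [ 0.5174 -0.0457  0.0205]
FR [ 0.4879 -0.3043  0.0103]
blkFL [ 0.4397 -0.1614  0.0443]
blkFR [ 0.4538 -0.2063  0.0459]
noseL [ 0.4591 -0.1483  0.0056]
noseR [ 0.4778 -0.1963  0.0065]
charger [ 0.5859 -0.1829 -0.1101] [[0.0, 0.9], [0.8, 0.7], [-0.1, 0.0], [-0.8, 0.4], [-1.1, -0.7], [1.1, -0.8]]
charger [ 0.5861 -0.1825 -0.1101 -0.0023] [[0.3, 0.7], [-0.1, 0.4], [0.5, -0.3], [-1.3, -0.1], [-0.3, -0.2], [0.4, -0.3]]
pb [ 0.4145 -0.1944  0.3694] [[-1.4, 4.7], [0.9, 0.3], [-0.1, 1.4], [3.0, 1.3], [-2.1, 2.1], [0.7, -1.5], [-0.3, -1.2], [0.4, -1.8], [-0.8, -0.5], [0.2, -0.8]]
pb [ 0.4122 -0.1937  0.3724 -0.0107] [[-1.5, 4.9], [-0.3, 0.8], [-0.7, -0.0], [1.4, 0.2], [-0.4, 1.4], [1.3, -1.9], [-0.2, -0.4], [-0.5, -0.6], [0.8, -0.5], [0.8, -0.5]]
```

```bash
python3 - <<'E'
from h import *
E=plan(pose([.3995,-.1994,.10],rotd(.37)),4)
plan(pose([.3995,-.1994,.025],rotd(.37)),3,E)
E
```

```text
travel [[-1.45, 2.21, 4.48], [-1.68, 2.04, 4.49], [-1.88, 1.85, 4.48], [-2.07, 1.65, 4.49]] dr [[0.0, 0.0, -6.0], [0.0, 0.0, -6.1], [0.0, 0.0, -6.0], [0.0, 0.0, -6.0]]
travel [[0.0, 0.0, 2.5], [0.01, 0.0, 2.5], [0.0, -0.01, 2.5]] dr [[0.0, 0.0, 0.0], [0.0, 0.0, 0.0], [0.0, 0.1, 0.0]]
```

Request:
send_rows(travel=[[-1.45, 2.2, 4.5], [-1.7, 2.05, 4.5], [-1.9, 1.85, 4.5], [-2.05, 1.65, 4.5], [0, 0, 0]], dr=[[0, 0, -6], [0, 0, -6], [0, 0, -6], [0, 0, -6], [0, 0, 0]], claw=[0, 0, 0, 0, 0])

```text
time: 3.72
eef_pos: [0.3972, -0.1973, 0.0979]
tool_rot: [2.592, -1.773, -0.011]
force: [0.2, 0.1, 0.5]
finger_gap: 0.093
```

```bash
python3 - <<'E'
from h import *
st(); G=pose([.3995,-.1994,.025],rotd(.37)); print(delta(G))
i=manip.camera_info('wrist'); im=save('wrist','w4.png'); pickle.dump(i,open('w4.pkl','wb'))
E
```

```text
t 3.73 p [ 0.3972 -0.1973  0.0979] F [0.2 0.1 0.5] gap 0.093 j [ 0.37  0.51 -0.05  2.34  0.08  0.31 -0.95]
(array([ 0.31529358, -0.16905381,  7.28409412]), array([0.27698634, 0.2753289 , 0.04449503]))
```

View pics/w4.png

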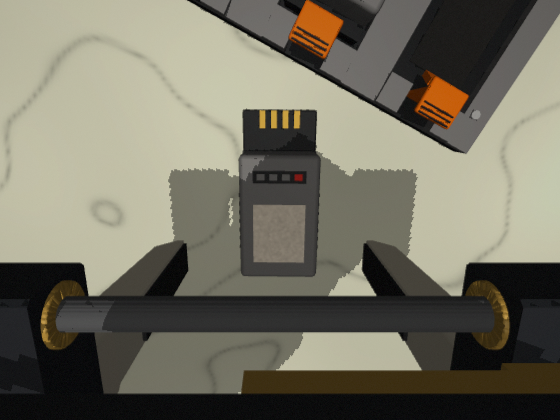

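```bash
python3 - <<'E'
from h import *
i=pickle.load(open('w4.pkl','rb'))
for z in (0,1):
  x,r=fit([(i,np.array(u),l) for u,l in [((240,154),(.032,.026,.042)),((320,154),(.032,-.026,.042)),((240,276),(-.052,.026,.042)),((317,276),(-.052,-.026,.042)),((243.5,110),(.06,.026,.01)),((316.5,110),(.06,-.026,.01))]],[.41,-.19,.37],z);print(x.round(4),r.round(1).tolist())
  p=pose([*x[:2],0],R.from_euler('z',x[2]).as_matrix())
  print((np.linalg.inv(p)@T())[:3,3].round(4))
E
```

```text
[ 0.4139 -0.1926  0.3651] [[-2.0, -0.2], [1.7, 0.3], [0.7, 1.2], [-0.5, 1.8], [-1.3, -1.5], [0.8, -1.0]]
[-0.0155 -0.0003  0.0992]
[ 0.4134 -0.193   0.3667 -0.0039] [[-1.0, 0.2], [1.0, 0.6], [1.7, -0.5], [-0.8, -0.0], [-0.6, -0.4], [0.3, -0.0]]
[-0.0149 -0.0001  0.0992]
```

Request:
send_rows(travel=[[0, 0, 3.0], [0, 0, 3.0], [0, 0, 1.3], [0, 0, 0]], dr=[[0.3, 0.3, 0], [0, 0, 0], [0, 0, 0], [0, 0, 0]], claw=[0, 0, 0, 0])

```text
time: 4.28
eef_pos: [0.4028, -0.2004, 0.0279]
tool_rot: [-2.589, 1.777, -0.012]
force: [-0.2, -0.7, 0.7]
finger_gap: 0.0933
```

```bash
python3 - <<'E'
from h import *
st();print(T().round(3))
E
```

```text
t 4.28 p [ 0.4028 -0.2004  0.0279] F [-0.2 -0.7  0.7] gap 0.0933 j [ 0.36  0.66 -0.04  2.37  0.23  0.11 -1.1 ]
[[ 0.359 -0.933  0.007  0.403]
 [-0.933 -0.36  -0.003 -0.2  ]
 [ 0.005 -0.005 -1.     0.028]
 [ 0.     0.     0.     1.   ]]
```

Request:
send_rows(travel=[[0, 0, 0], [0, 0, 0], [0, 0, 0], [0, 0, 0]], dr=[[0, 0, 0], [0, 0, 0], [0, 0, 0], [0, 0, 0]], claw=[1, 1, 1, 1], force=50)

```text
time: 4.78
eef_pos: [0.4015, -0.1999, 0.0277]
tool_rot: [-2.59, 1.776, -0.01]
force: [0.1, -0.1, 0.3]
finger_gap: 0.0575
```

```bash
python3 - <<'E'
from h import *
st();print(T().round(3))
E
```

```text
t 4.78 p [ 0.4015 -0.1999  0.0277] F [ 0.1 -0.1  0.3] gap 0.0575 j [ 0.36  0.66 -0.04  2.38  0.23  0.11 -1.1 ]
[[ 0.36  -0.933  0.006  0.401]
 [-0.933 -0.36  -0.003 -0.2  ]
 [ 0.005 -0.005 -1.     0.028]
 [ 0.     0.     0.     1.   ]]
```

Fingers still closing (~90 mm/s); let them finish, then lift.

Request:
send_rows(travel=[[0, 0, 0], [0, 0, 0], [0, 0, -3], [0, 0, -5], [0, 0, -5]], dr=[[0, 0, 0], [0, 0, 0], [0, 0, 0], [0, 0, 0], [0, 0, 0]], claw=[1, 1, 1, 1, 1])

```text
time: 5.4
eef_pos: [0.3999, -0.1993, 0.1583]
tool_rot: [-2.59, 1.776, -0.006]
force: [1.2, -1.3, -4.4]
finger_gap: 0.0515
```

Request:
send_rows(travel=[[0, 0, 0], [0, 0, 0]], dr=[[0, 0, 0], [0, 0, 0]], claw=[1, 1])

```text
time: 5.65
eef_pos: [0.4001, -0.1996, 0.1568]
tool_rot: [-2.59, 1.777, -0.008]
force: [-0.4, 0.2, -4.3]
finger_gap: 0.0518
```

```bash
python3 - <<'E'
from h import *
st();print(T().round(3))
i=manip.camera_info('wrist'); im=save('wrist','w5.png'); pickle.dump(i,open('w5.pkl','wb'))
E
```

```text
t 5.65 p [ 0.4001 -0.1996  0.1568] F [-0.4  0.2 -4.3] gap 0.0518 j [ 0.47  0.39 -0.18  2.28  0.16  0.47 -1.04]
[[ 0.36  -0.933  0.005  0.4  ]
 [-0.933 -0.36  -0.002 -0.2  ]
 [ 0.004 -0.004 -1.     0.157]
 [ 0.     0.     0.     1.   ]]
```

View pics/w5.png

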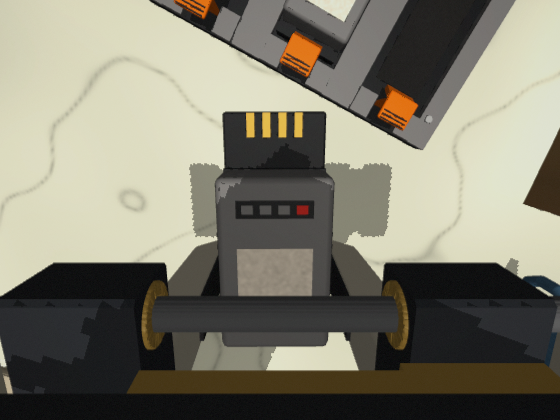

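```bash
cat >> h.py <<'E'
def fitheld(info,Tt,obs):
    """pack pose in tool frame: params a (tool x), d (pack x of TCP), h (height of TCP above pack underside), yaw, pitch(nose down +). """
    def M(v):
        B=np.column_stack([[0,-1,0],[-1,0,0],[0,0,-1]]).astype(float) # pack x=-tool y, pack y=-tool x, pack z=-tool z
        P=np.eye(4);P[:3,:3]=B@R.from_euler('ZY',[v[3],v[4]]).as_matrix()
        P[:3,3]=[v[0],v[1],v[2]];return P
    def f(v):
        W=Tt@M(v)
        return np.concatenate([proj(None,W[:3,:3]@np.array(l)+W[:3,3],info)-np.array(uv) for uv,l in obs]+[[v[4]*30]])
    r=least_squares(f,[0,-.015*1,.028,0,0],loss='soft_l1'); return r.x,M(r.x),f(r.x)[:-1].reshape(-1,2)
E
python3 - <<'E'
from h import *
i=pickle.load(open('w5.pkl','rb'))
x,M,r=fitheld(i,T(),[((218,181),(.032,.026,.042)),((332,181),(.032,-.026,.042)),((222,345),(-.052,.026,.042)),((328,345),(-.052,-.026,.042)),((222.5,112),(.06,.026,.01)),((326,112),(.06,-.026,.01))])
print(x.round(4),r.round(1).tolist())
E
```

```text
[-0.0008 -0.0139  0.0308  0.0018 -0.0315] [[-3.7, -0.4], [2.7, -0.6], [1.0, 0.1], [-1.4, -0.1], [-0.2, 0.7], [0.3, 0.5]]
```

```bash
cat >> h.py <<'E'
CH=np.array([.5860,-.1828,0]); CY=-.110
HOLD=np.array([-.0145,0,.028])
def bayT(side):
    R0=R.from_euler('z',CY).as_matrix(); return pose(CH+R0@np.array([0,.084*side,.010]),R0)
def goal(side,xn,zn,th,hold=None,dy=0):
    hold=HOLD if hold is None else hold
    Rp=R.from_euler('y',np.radians(th)).as_matrix()
    o=np.array([xn,dy,zn])-Rp@np.array([.06,0,0])
    G=bayT(side)@pose(o+Rp@hold,Rp@np.column_stack([[0,-1,0],[-1,0,0],[0,0,-1.]]))
    return G
def where(side,hold=None,Tc=None):
    hold=HOLD if hold is None else hold
    Tc=T() if Tc is None else Tc
    B=np.column_stack([[0,-1,0],[-1,0,0],[0,0,-1.]])
    L=np.linalg.inv(bayT(side))@Tc; Rp=L[:3,:3]@B.T
    n=L[:3,3]-Rp@hold+Rp@np.array([.06,0,0]); t=L[:3,3]-Rp@hold+Rp@np.array([-.06,0,0])
    e=R.from_matrix(Rp).as_euler('ZYX',degrees=True)
    print('nose mm',(n*1000).round(1),'tail',(t*1000).round(1),'yaw,pitch,roll',e.round(2))
E
python3 - <<'E'
from h import *
where(-1)
E1=plan(goal(-1,.040,.06,25),6)
E2=plan(goal(-1,.044,.004,25),3,E1)
where(-1,Tc=E2); print(E1.round(3))
E
```

```text
nose mm [-117.    81.4  118.4] tail [-223.6   26.1  118.1] yaw,pitch,roll [27.41 -0.15 -0.16]
travel [[1.98, -2.12, 0.5], [1.82, -2.29, 0.31], [1.63, -2.45, 0.11], [1.44, -2.56, -0.1], [1.22, -2.66, -0.32]] dr [[-4.1, -1.0, 4.5], [-4.1, -1.0, 4.5], [-4.2, -1.0, 4.5], [-4.1, -1.1, 4.5], [-4.1, -1.0, 4.5]]
travel [[1.01, -2.71, -0.53]] dr [[-4.1, -1.0, 4.4]]
travel [[0.0, -0.91, 1.64], [0.0, -0.91, 1.63], [0.0, -0.91, 1.64]] dr [[0.0, 0.0, 0.0], [0.0, 0.0, 0.0], [0.0, 0.0, 0.0]]
nose mm [44.   0.1  4. ] tail [-64.8  -0.   54.7] yaw,pitch,roll [ 0.05 24.99  0.03]
[[-0.109 -0.901 -0.42   0.561]
 [-0.994  0.099  0.047 -0.265]
 [-0.     0.423 -0.906  0.127]
 [ 0.     0.     0.     1.   ]]
```

Request:
send_rows(travel=[[2.0, -2.1, 0.5], [1.8, -2.3, 0.3], [1.65, -2.45, 0.1], [1.45, -2.55, -0.1], [1.2, -2.65, -0.3]], dr=[[-4.1, -1, 4.5], [-4.1, -1, 4.5], [-4.2, -1, 4.5], [-4.1, -1.1, 4.5], [-4.1, -1, 4.5]], claw=[1, 1, 1, 1, 1])

```text
time: 6.32
eef_pos: [0.5353, -0.2538, 0.1305]
tool_rot: [1.997, -2.06, -0.397]
force: [-0.3, 0.2, -4.1]
finger_gap: 0.0516
```

Request:
send_rows(travel=[[1.0, -2.7, -0.5], [0, 0, 0], [0, 0, 0]], dr=[[-4.1, -1, 4.4], [0, 0, 0], [0, 0, 0]], claw=[1, 1, 1])

```text
time: 6.7
eef_pos: [0.5604, -0.2643, 0.1261]
tool_rot: [1.879, -2.094, -0.466]
force: [-0.0, 0.0, -3.7]
finger_gap: 0.0515
```

```bash
python3 - <<'E'
from h import *
st();where(-1)
i=manip.camera_info('wrist'); im=save('wrist','w6.png'); pickle.dump(i,open('w6.pkl','wb'))
E2=plan(goal(-1,.044,.006,25),3);save('scene','s6.png')
print(proj(None,(bayT(-1)@np.array([.05,.029,.026,1]))[:3],i),proj(None,(bayT(-1)@np.array([.05,-.029,.026,1]))[:3],i))
E
```

```text
t 6.7 p [ 0.5604 -0.2643  0.1261] F [-0.   0.  -3.7] gap 0.0515 j [ 0.29  0.77  0.03  1.63  0.07  1.17 -1.41]
nose mm [39.1  0.3 59.2] tail [-6.960e+01  1.000e-01  1.101e+02] yaw,pitch,roll [ 0.12 25.06  0.03]
travel [[0.0, -0.91, 1.57], [0.01, -0.92, 1.56], [0.0, -0.91, 1.57]] dr [[0.0, 0.0, 0.0], [0.0, 0.0, 0.1], [0.0, 0.0, 0.0]]
[226.51639954  68.27084061] [326.87002107  68.50580487]
```

View pics/w6.png

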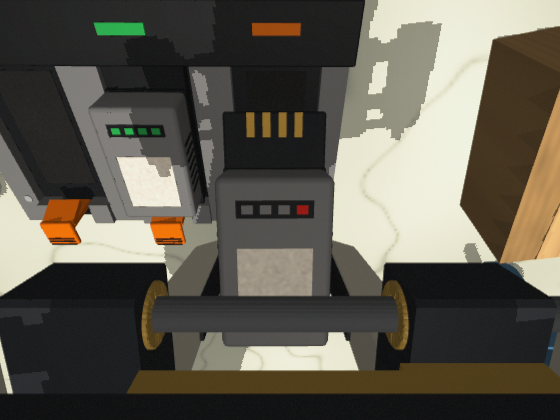

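View pics/s6.png

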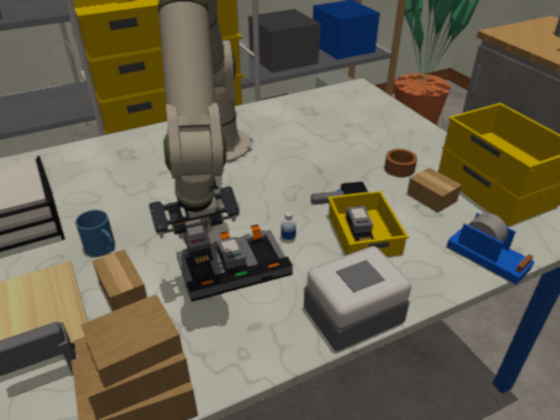

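Request:
send_rows(travel=[[0, -0.9, 1.57], [0, -0.9, 1.57], [0, -0.9, 1.57], [0, 0, 0], [0, 0, 0]], dr=[[0, 0, 0], [0, 0, 0], [0, 0, 0], [0, 0, 0], [0, 0, 0]], claw=[1, 1, 1, 1, 1])

```text
time: 7.42
eef_pos: [0.5664, -0.2654, 0.0742]
tool_rot: [1.879, -2.096, -0.462]
force: [0.1, -0.1, -3.8]
finger_gap: 0.0515
```

```bash
python3 - <<'E'
from h import *
st();where(-1)
i=manip.camera_info('wrist'); im=save('wrist','w7.png'); pickle.dump(i,open('w7.pkl','wb'))
E1=plan(goal(-1,.055,.0015,23.5),2);E2=plan(goal(-1,.0595,.001,18),2,E1);
E
```

```text
t 7.42 p [ 0.5664 -0.2654  0.0742] F [ 0.1 -0.1 -3.8] gap 0.0515 j [ 0.29  0.84  0.03  1.63  0.07  1.1  -1.41]
nose mm [45.3 -0.2  7.4] tail [-63.5  -0.3  57.9] yaw,pitch,roll [ 0.04 24.88 -0.  ]
travel [[-0.02, -0.53, 0.18], [-0.01, -0.53, 0.18]] dr [[0.7, 0.0, 0.0], [0.6, 0.0, 0.0]]
travel [[0.0, -0.1, 0.3], [0.0, -0.08, 0.3]] dr [[2.8, 0.0, 0.0], [2.7, 0.0, 0.0]]
```

View pics/w7.png

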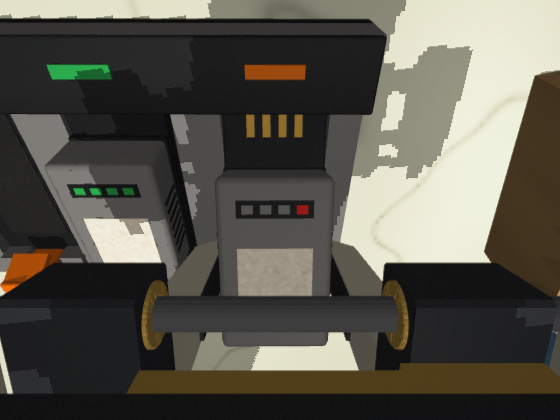

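```bash
python3 - <<'E'
from h import *
E1=plan(goal(-1,.043,.001,24.8),2);E2=plan(goal(-1,.054,.001,23.5),3,E1);
E
```

```text
travel [[-0.02, -0.03, 0.37], [-0.01, -0.02, 0.36]] dr [[0.0, 0.0, 0.0], [0.0, 0.0, 0.0]]
travel [[0.0, -0.31, -0.1], [0.0, -0.32, -0.09], [0.0, -0.31, -0.09]] dr [[0.4, 0.0, 0.0], [0.5, 0.0, 0.0], [0.4, 0.0, 0.0]]
```

Request:
send_rows(travel=[[0, 0, 0.37], [0, 0, 0.37], [0, 0, 0], [0, 0, 0]], dr=[[0, 0, 0], [0, 0, 0], [0, 0, 0], [0, 0, 0]], claw=[1, 1, 1, 1])

```text
time: 7.98
eef_pos: [0.5633, -0.265, 0.0676]
tool_rot: [1.879, -2.097, -0.462]
force: [-0.1, -0.0, -4.1]
finger_gap: 0.052
```

```bash
python3 - <<'E'
from h import *
st();where(-1)
E
```

```text
t 7.97 p [ 0.5633 -0.265   0.0676] F [-0.1 -0.  -4.1] gap 0.052 j [ 0.29  0.84  0.03  1.64  0.07  1.08 -1.42]
nose mm [42.3 -0.2  0.9] tail [-66.6  -0.3  51.3] yaw,pitch,roll [ 0.04 24.86 -0.  ]
```

Request:
send_rows(travel=[[0, -0.37, -0.1], [0, -0.37, -0.1], [0, -0.37, -0.1], [0, 0, 0], [0, 0, 0]], dr=[[0.4, 0, 0], [0.5, 0, 0], [0.4, 0, 0], [0, 0, 0], [0, 0, 0]], claw=[1, 1, 1, 1, 1])

```text
time: 8.6
eef_pos: [0.5744, -0.2662, 0.0656]
tool_rot: [1.891, -2.11, -0.441]
force: [0.6, -0.2, -3.6]
finger_gap: 0.0517
```

```bash
python3 - <<'E'
from h import *
st();where(-1);save('wrist','w8.png')
plan(goal(-1,.059,.0,17),3)
E
```

```text
t 8.6 p [ 0.5744 -0.2662  0.0656] F [ 0.6 -0.2 -3.6] gap 0.0517 j [ 0.29  0.84  0.03  1.63  0.07  1.07 -1.42]
nose mm [54.7 -0.1  0.1] tail [-55.3  -0.2  48.2] yaw,pitch,roll [ 0.04 23.59  0.  ]
travel [[-0.01, -0.04, 0.24], [0.0, -0.04, 0.24], [-0.01, -0.02, 0.24]] dr [[2.2, 0.0, 0.0], [2.2, 0.0, 0.0], [2.2, 0.0, 0.0]]
```

View pics/w8.png

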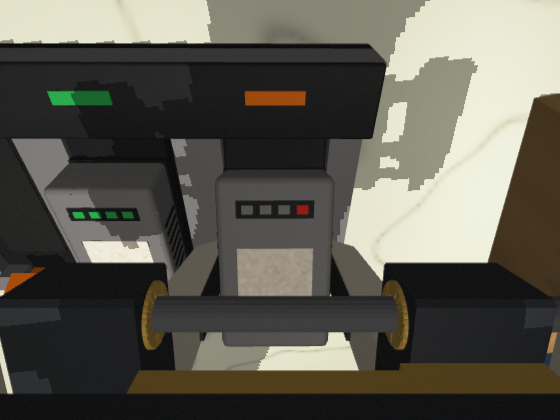

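Request:
send_rows(travel=[[0, -0.06, 0.24], [0, -0.06, 0.24], [0, -0.05, 0.24], [0, 0, 0], [0, 0, 0]], dr=[[2.2, 0, 0], [2.2, 0, 0], [2.2, 0, 0], [0, 0, 0], [0, 0, 0]], claw=[1, 1, 1, 1, 1])

```text
time: 9.28
eef_pos: [0.5736, -0.2661, 0.0585]
tool_rot: [1.953, -2.179, -0.326]
force: [0.1, -0.2, -2.8]
finger_gap: 0.0514
```

```bash
python3 - <<'E'
from h import *
st();where(-1)
plan(goal(-1,.0595,.0,6),4)
E
```

```text
t 9.28 p [ 0.5736 -0.2661  0.0585] F [ 0.1 -0.2 -2.8] gap 0.0514 j [ 0.31  0.8   0.01  1.72  0.07  0.91 -1.41]
nose mm [59.9 -0.1 -0.1] tail [-54.9  -0.2  35. ] yaw,pitch,roll [ 0.04 17.01  0.  ]
travel [[0.0, 0.11, 0.37], [-0.01, 0.13, 0.36], [0.0, 0.14, 0.36], [-0.01, 0.16, 0.35]] dr [[2.8, 0.0, 0.0], [2.7, 0.0, 0.0], [2.8, 0.0, 0.0], [2.7, 0.0, 0.0]]
```

Request:
send_rows(travel=[[0, 0.11, 0.37], [0, 0.13, 0.36], [0, 0.14, 0.36], [0, 0.16, 0.35], [0, 0, 0]], dr=[[2.8, 0, 0], [2.7, 0, 0], [2.8, 0, 0], [2.7, 0, 0], [0, 0, 0]], claw=[1, 1, 1, 1, 1])

```text
time: 9.9
eef_pos: [0.5655, -0.2653, 0.0456]
tool_rot: [2.049, -2.286, -0.119]
force: [3.1, -0.5, -5.5]
finger_gap: 0.0519
```

```bash
python3 - <<'E'
from h import *
st();where(-1)
plan(goal(-1,.0600,-.0005,-0.5),4)
E
```

```text
t 9.9 p [ 0.5655 -0.2653  0.0456] F [ 3.1 -0.5 -5.5] gap 0.0519 j [ 0.35  0.75 -0.02  1.89  0.06  0.61 -1.4 ]
nose mm [59.9 -0.2  0.1] tail [-59.5  -0.3  12.5] yaw,pitch,roll [ 0.04  5.94 -0.  ]
travel [[-0.01, 0.06, 0.23], [0.0, 0.07, 0.22], [-0.01, 0.07, 0.23], [0.0, 0.08, 0.22]] dr [[1.6, 0.0, 0.0], [1.6, 0.0, 0.0], [1.6, 0.0, 0.0], [1.6, 0.0, 0.0]]
```

Request:
send_rows(travel=[[0, 0.06, 0.23], [0, 0.07, 0.23], [0, 0.07, 0.23], [0, 0.08, 0.23], [0, 0, 0]], dr=[[1.6, 0, 0], [1.6, 0, 0], [1.6, 0, 0], [1.6, 0, 0], [0, 0, 0]], claw=[1, 1, 1, 1, 1])

```text
time: 10.52
eef_pos: [0.5637, -0.265, 0.0377]
tool_rot: [-2.093, 2.334, -0.012]
force: [3.1, 0.1, 5.4]
finger_gap: 0.0518
```

```bash
python3 - <<'E'
from h import *
st();where(-1)
E
```

```text
t 10.53 p [ 0.5637 -0.265   0.0377] F [3.1 0.1 5.4] gap 0.0518 j [ 0.37  0.73 -0.04  1.98  0.06  0.43 -1.38]
nose mm [61.7 -0.   0.4] tail [-58.3  -0.2  -0.8] yaw,pitch,roll [ 0.08 -0.56 -0.02]
```

Request:
send_rows(travel=[[0, 0, 0.2], [0, 0, 0.2], [0, 0, 0]], dr=[[0.5, 0, 0], [0.5, 0, 0], [0, 0, 0]], claw=[1, 1, 1])

```text
time: 10.9
eef_pos: [0.5643, -0.265, 0.037]
tool_rot: [-2.086, 2.324, -0.035]
force: [-4.8, 5.5, 43.7]
finger_gap: 0.0517
```

```bash
python3 - <<'E'
from h import *
st();where(-1)
E
```

```text
t 10.9 p [ 0.5643 -0.265   0.037 ] F [-4.8  5.5 43.7] gap 0.0517 j [ 0.38  0.72 -0.04  1.99  0.06  0.4  -1.38]
nose mm [62.7  0.1  1.2] tail [-57.2  -0.2  -2.3] yaw,pitch,roll [ 0.11 -1.65 -0.06]
```

Request:
send_rows(travel=[[0, 0, -0.3], [0, 0, 0], [0, 0, 0], [0, 0, -1.5], [0, 0, -4]], dr=[[-0.5, 0, 0], [0, 0, 0], [0, 0, 0], [0, 0, 0], [0, 0, 0]], claw=[0.28, 0.28, 0.28, 0.28, 0.28])

```text
time: 11.52
eef_pos: [0.5596, -0.2643, 0.0898]
tool_rot: [-2.091, 2.333, -0.013]
force: [-0.1, 0.0, 0.5]
finger_gap: 0.0672
```

Request:
send_rows(travel=[[0, 2.5, -5], [0, 2.5, -5], [0, 0, 0], [0, 0, 0]], dr=[[-0.5, 0, 0], [0, 0, 0], [0, 0, 0], [0, 0, 0]], claw=[0.28, 0.28, 0.28, 0.28])

```text
time: 12.02
eef_pos: [0.51, -0.2592, 0.1903]
tool_rot: [-2.093, 2.335, -0.01]
force: [-0.3, 0.3, 0.3]
finger_gap: 0.067
```

```bash
python3 - <<'E'
from h import *
st();
i=manip.camera_info('wrist'); im=save('wrist','w9.png'); pickle.dump(i,open('w9.pkl','wb'))
E
```

```text
t 12.03 p [ 0.51   -0.2592  0.1903] F [-0.3  0.3  0.3] gap 0.067 j [ 0.41  0.46 -0.06  2.    0.04  0.67 -1.35]
```

View pics/w9.png

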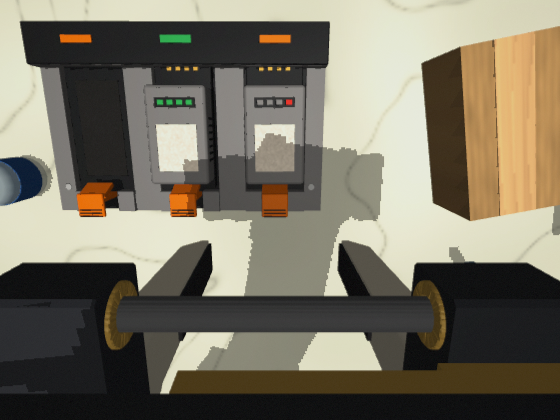

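```bash
python3 - <<'E'
from h import *
plan(pose([.52,.16,.28],rotd(-.25)),8)
E
```

```text
travel [[-5.22, 0.44, -1.13], [-5.21, 0.53, -1.14], [-5.2, 0.62, -1.13], [-5.19, 0.71, -1.13], [-5.18, 0.81, -1.14]] dr [[0.0, 0.0, 1.0], [-0.1, 0.0, 1.0], [0.0, 0.0, 1.0], [-0.1, 0.0, 1.0], [0.0, 0.0, 1.0]]
travel [[-5.16, 0.89, -1.13], [-5.14, 1.0, -1.13], [-5.13, 1.08, -1.13]] dr [[-0.1, 0.0, 1.1], [0.0, 0.0, 1.0], [-0.1, 0.0, 1.0]]
```

Request:
send_rows(travel=[[-5.2, 0.45, -1.1], [-5.2, 0.5, -1.1], [-5.2, 0.6, -1.1], [-5.2, 0.7, -1.1], [-5.2, 0.8, -1.1]], dr=[[0, 0, 1], [0, 0, 1], [0, 0, 1], [-0.1, 0, 1], [-0.1, 0, 1]], claw=[0.28, 0.28, 0.28, 0.28, 0.28])

```text
time: 12.7
eef_pos: [0.5165, 0.0047, 0.2436]
tool_rot: [-1.992, 2.428, -0.002]
force: [0.6, 0.9, -0.5]
finger_gap: 0.067
```

Request:
send_rows(travel=[[-5.2, 0.9, -1.1], [-5.1, 1.0, -1.1], [-5.1, 1.1, -1.1], [0, 0, 0], [0, 0, 0]], dr=[[-0.1, 0, 1.1], [0, 0, 1], [-0.1, 0, 1], [0, 0, 0], [0, 0, 0]], claw=[0.28, 0.2, 0.2, 0.2, 0.2])

```text
time: 13.32
eef_pos: [0.5199, 0.1592, 0.2763]
tool_rot: [1.926, -2.48, -0.001]
force: [-0.1, 0.2, -0.1]
finger_gap: 0.0743
```

```bash
python3 - <<'E'
from h import *
st();
i=manip.camera_info('wrist'); im=save('wrist','w10.png'); pickle.dump(i,open('w10.pkl','wb'))
E
```

```text
t 13.32 p [0.5199 0.1592 0.2763] F [-0.1  0.2 -0.1] gap 0.0743 j [-0.34  0.33 -0.08  1.96  0.03  0.86 -2.26]
```

View pics/w10.png

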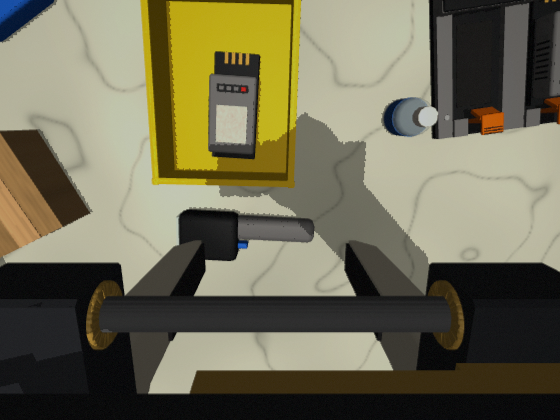

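Request:
send_rows(travel=[[0, -3.0, 2], [-1, -3.0, 2], [-1, 0, 2], [0, 0, 0], [0, 0, 0]], dr=[[0, 0, 1.5], [0, 0, 1.5], [0, 0, 0], [0, 0, 0], [0, 0, 0]], claw=[0.2, 0.2, 0.2, 0.2, 0.2])

```text
time: 14.0
eef_pos: [0.5832, 0.1627, 0.218]
tool_rot: [-1.861, 2.531, 0.0]
force: [-0.4, -1.3, 0.6]
finger_gap: 0.074
```

```bash
python3 - <<'E'
from h import *
st();
i=manip.camera_info('wrist'); im=save('wrist','w11.png'); pickle.dump(i,open('w11.pkl','wb'))
cv2.imwrite('pics/w11z.png',cv2.resize(im[0:270,140:420,::-1],None,fx=2.2,fy=2.2,interpolation=cv2.INTER_CUBIC))
im=cv2.imread('pics/w10.png')
cv2.imwrite('pics/w10z.png',cv2.resize(im[20:180,140:310],None,fx=3.5,fy=3.5,interpolation=cv2.INTER_CUBIC))
E
```

```text
t 14.0 p [0.5832 0.1627 0.218 ] F [-0.4 -1.3  0.6] gap 0.074 j [-0.33  0.47 -0.05  1.89  0.03  0.78 -2.27]
```

View pics/w11z.png

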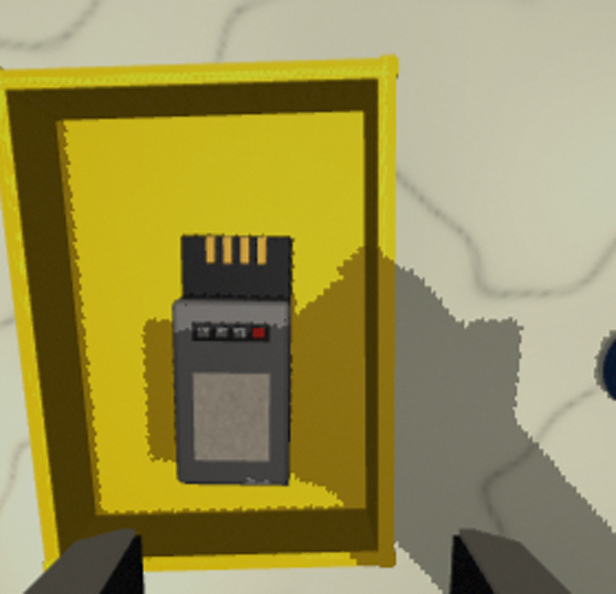

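View pics/w10z.png

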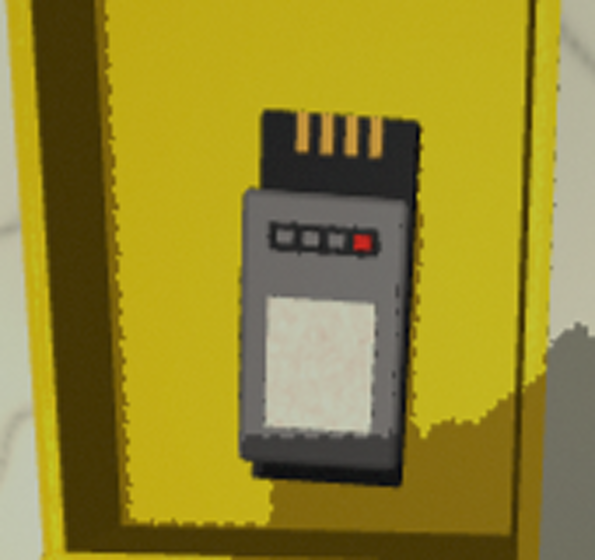

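```bash
python3 - <<'E'
from h import *
i1=pickle.load(open('w10.pkl','rb'));i2=pickle.load(open('w11.pkl','rb'))
a=lambda u,v:np.array([140+u/3.5,20+v/3.5]); b=lambda u,v:np.array([140+u/2.2,v/2.2])
z=.004
def k(x,y,h): return (x/1000,y/1000,h/1000+z)
o1=[(i1,a(245,188),k(32,26,42)),(i1,a(407,198),k(32,-26,42)),(i1,a(240,462),k(-52,26,42)),(i1,a(402,468),k(-52,-26,42)),(i1,a(263,110),k(60,26,10)),(i1,a(420,120),k(60,-26,10))]
o2=[(i2,b(175,300),k(32,26,42)),(i2,b(290,300),k(32,-26,42)),(i2,b(179,484),k(-52,26,42)),(i2,b(289,485),k(-52,-26,42)),(i2,b(183,236),k(60,26,10)),(i2,b(293,237),k(60,-26,10))]
for o in (o1,o2,o1+o2):
  for zf in (0,1):
    x,r=fit(o,[.605,.18,-.3],zf);print(x.round(4),np.abs(r).max().round(1))
t=[(i2,b(397,57),(.1,-.075,.065)),(i2,b(395,566),(-.1,-.075,.065)),(i2,b(48,568),(-.1,.075,.065)),(i2,b(-3,70),(.1,.075,.065))]
xt,r=fit(t,[.62,.19,-.3]);print('tote',xt.round(4),r.round(1).tolist())
x,r=fit(o1+o2,[.605,.18,-.3])
P=pose([*x[:2],0],R.from_euler('z',x[2]).as_matrix());Tt=pose([*xt[:2],0],R.from_euler('z',xt[2]).as_matrix())
for s in (43,-43): 
  for q in (-55,-15): print((np.linalg.inv(Tt)@P@np.array([q/1000,s/1000,0,1]))[:2].round(3))
tcp=(P@np.array([-.015,0,.004+.026,1]))[:3];print(tcp)
E=plan(pose([tcp[0],tcp[1],.12],rotd(x[2])),3);plan(pose(tcp,rotd(x[2])),3,E)
E
```

```text
[ 0.6133  0.183  -0.3058] 1.5
[ 0.6139  0.1835 -0.3051 -0.0051] 1.1
[ 0.6135  0.1831 -0.3144] 1.2
[ 0.6132  0.1836 -0.3149 -0.0044] 0.8
[ 0.6134  0.1831 -0.3101] 1.6
[ 0.6135  0.1834 -0.3105 -0.0034] 1.4
tote [ 0.6344  0.1842 -0.2776] [[-1.0, 1.4], [-1.9, -5.1], [3.3, -2.4], [0.9, 0.4]]
[-0.073  0.038]
[-0.033  0.037]
[-0.076 -0.048]
[-0.036 -0.049]
[0.59910475 0.1876522  0.03      ]
travel [[-0.95, -0.25, 3.28], [-0.94, -0.24, 3.29], [-0.95, -0.25, 3.28]] dr [[0.0, 0.0, 0.1], [0.0, 0.0, 0.2], [0.0, 0.0, 0.1]]
travel [[0.0, 0.0, 3.0], [0.01, 0.01, 3.0], [0.0, 0.0, 3.0]] dr [[0.0, 0.0, 0.0], [0.0, 0.0, 0.0], [0.0, 0.0, 0.0]]
```

Request:
send_rows(travel=[[-0.95, -0.25, 3.3], [-0.95, -0.25, 3.3], [-0.95, -0.25, 3.2], [0, 0, 0], [0, 0, 0]], dr=[[0, 0, 0.1], [0, 0, 0.2], [0, 0, 0.1], [0, 0, 0], [0, 0, 0]], claw=[0.2, 0.2, 0.2, 0.2, 0.2])

```text
time: 14.68
eef_pos: [0.5999, 0.1878, 0.1213]
tool_rot: [-1.851, 2.536, -0.001]
force: [0.6, -0.1, 0.5]
finger_gap: 0.0747
```

```bash
python3 - <<'E'
from h import *
st();plan(pose([.5991,.1877,.03],rotd(-.31)),3)
i=manip.camera_info('wrist'); im=save('wrist','w12.png'); pickle.dump(i,open('w12.pkl','wb'))
E
```

```text
t 14.68 p [0.5999 0.1878 0.1213] F [ 0.6 -0.1  0.5] gap 0.0747 j [-0.36  0.61 -0.05  1.92  0.05  0.61 -2.32]
travel [[0.02, 0.03, 3.04], [0.01, 0.03, 3.05], [0.01, 0.03, 3.04]] dr [[0.0, 0.0, 0.0], [-0.1, 0.1, 0.0], [0.0, 0.0, 0.0]]
```

View pics/w12.png

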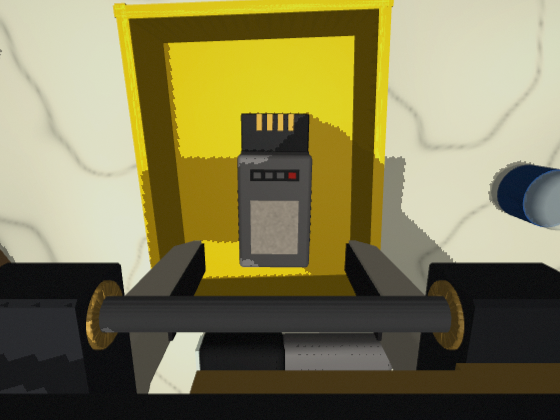

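Aligned with the pack (cols 239–311, centred at 275). Descend and close.

Request:
send_rows(travel=[[0, 0, 3.05], [0, 0, 3.05], [0, 0, 3.0], [0, 0, 0], [0, 0, 0]], dr=[[0, 0, 0], [0, 0, 0], [0, 0, 0], [0, 0, 0], [0, 0, 0]], claw=[0.2, 0.2, 0.2, 0.2, 1])

```text
time: 15.35
eef_pos: [0.6005, 0.1882, 0.0305]
tool_rot: [-1.85, 2.536, -0.001]
force: [-0.5, -0.5, 0.1]
finger_gap: 0.0684
```

Request:
send_rows(travel=[[0, 0, 0], [0, 0, 0], [0, 0, 0]], dr=[[0, 0, 0], [0, 0, 0], [0, 0, 0]], claw=[1, 1, 1])

```text
time: 15.72
eef_pos: [0.6003, 0.1883, 0.0301]
tool_rot: [-1.85, 2.536, -0.001]
force: [-0.1, -0.7, 7.7]
finger_gap: 0.0519
```

```bash
python3 - <<'E'
from h import *
st();
P=pose([.6134,.1831,.004],R.from_euler('z',-.31).as_matrix());print((np.linalg.inv(P)@T())[:3,3].round(4))
E
```

```text
t 15.72 p [0.6003 0.1883 0.0301] F [-0.1 -0.7  7.7] gap 0.0519 j [-0.37  0.74 -0.04  1.96  0.06  0.44 -2.33]
[-0.014   0.0009  0.0261]
```

Request:
send_rows(travel=[[0, 0, -3], [0, 0, -6], [0, 0, -6], [0, 0, 0]], dr=[[0, 0, 0], [0, 0, 0], [0, 0, 0], [0, 0, 0]], claw=[1, 1, 1, 1])

```text
time: 16.23
eef_pos: [0.6018, 0.1887, 0.1837]
tool_rot: [-1.846, 2.531, -0.003]
force: [0.7, 0.6, -3.6]
finger_gap: 0.0516
```

```bash
sed -i 's/^HOLD=.*/HOLD=np.array([-.014,0,.026])/' h.py; python3 - <<'E'
from h import *
st()
i=manip.camera_info('wrist'); im=save('wrist','w13.png'); pickle.dump(i,open('w13.pkl','wb'))
G=goal(1,.036,.07,25); E=plan(pose([*(G[:3,3]-[.06,-.07,0])[:2],.185],rotd(-.2,.2)),4); E=plan(G,3,E);plan(G,6)
E
```

```text
t 16.23 p [0.6018 0.1887 0.1837] F [ 0.7  0.6 -3.6] gap 0.0516 j [-0.36  0.53 -0.05  1.87  0.04  0.73 -2.31]
travel [[5.77, 0.38, -0.12], [5.76, 0.55, -0.08], [5.75, 0.7, -0.03], [5.72, 0.86, 0.04]] dr [[-2.9, 0.2, -1.6], [-2.9, 0.2, -1.5], [-2.9, 0.2, -1.6], [-3.0, 0.2, -1.6]]
travel [[1.89, -2.71, 1.15], [1.96, -2.74, 0.96], [2.03, -2.74, 0.76]] dr [[-4.5, 0.5, -1.6], [-4.5, 0.6, -1.7], [-4.5, 0.5, -1.6]]
travel [[4.66, -1.05, 0.76], [4.68, -0.95, 0.71], [4.71, -0.86, 0.69], [4.73, -0.75, 0.67], [4.75, -0.64, 0.66]] dr [[-4.2, 0.4, -1.9], [-4.2, 0.5, -1.8], [-4.2, 0.4, -1.9], [-4.2, 0.5, -1.9], [-4.1, 0.4, -1.9]]
travel [[4.76, -0.52, 0.64]] dr [[-4.2, 0.5, -1.8]]
```

View pics/w13.png

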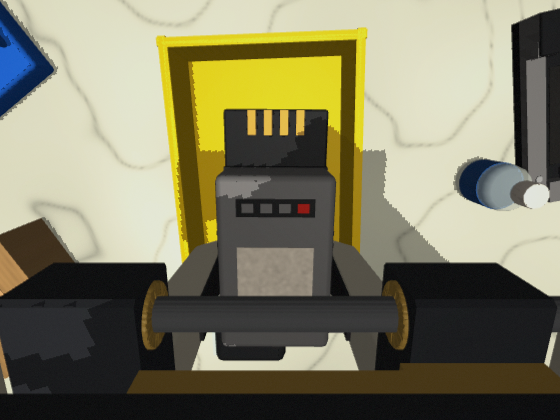

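Request:
send_rows(travel=[[5.8, 0.4, -0.1], [5.75, 0.55, -0.1], [5.75, 0.7, 0], [5.7, 0.85, 0]], dr=[[-2.9, 0.2, -1.6], [-2.9, 0.2, -1.5], [-2.9, 0.2, -1.6], [-3, 0.2, -1.6]], claw=[1, 1, 1, 1])

```text
time: 16.77
eef_pos: [0.5126, -0.0289, 0.1819]
tool_rot: [1.9, -2.32, -0.241]
force: [1.6, 0.2, -3.1]
finger_gap: 0.0516
```

Request:
send_rows(travel=[[1.9, -2.7, 1.15], [1.95, -2.7, 0.95], [2.0, -2.7, 0.75], [0, 0, 0], [0, 0, 0]], dr=[[-4.5, 0.5, -1.6], [-4.5, 0.6, -1.7], [-4.5, 0.5, -1.6], [0, 0, 0], [0, 0, 0]], claw=[1, 1, 1, 1, 1])

```text
time: 17.4
eef_pos: [0.5724, -0.0961, 0.1323]
tool_rot: [1.874, -2.092, -0.469]
force: [-0.9, -0.2, -4.2]
finger_gap: 0.0514
```

```bash
python3 - <<'E'
from h import *
st();where(1)
i=manip.camera_info('wrist'); im=save('wrist','w14.png'); pickle.dump(i,open('w14.pkl','wb'))
for y in (.029,-.029): print(proj(None,(bayT(1)@np.array([.05,y,.026,1]))[:3],i).round(1))
E=plan(goal(1,.042,.001,25),4)
E
```

```text
t 17.4 p [ 0.5724 -0.0961  0.1323] F [-0.9 -0.2 -4.2] gap 0.0514 j [ 0.14  0.73 -0.11  1.7   0.05  1.16 -1.67]
nose mm [32.7  0.6 67.1] tail [-75.7   0.6 118.5] yaw,pitch,roll [-0.   25.35 -0.06]
[226.8  52.7]
[327.1  52.8]
travel [[0.02, -0.92, 1.43], [0.02, -0.91, 1.43], [0.02, -0.92, 1.43], [0.03, -0.91, 1.44]] dr [[0.1, 0.0, 0.0], [0.0, 0.0, 0.0], [0.1, -0.1, 0.0], [0.1, 0.0, 0.0]]
```

View pics/w14.png

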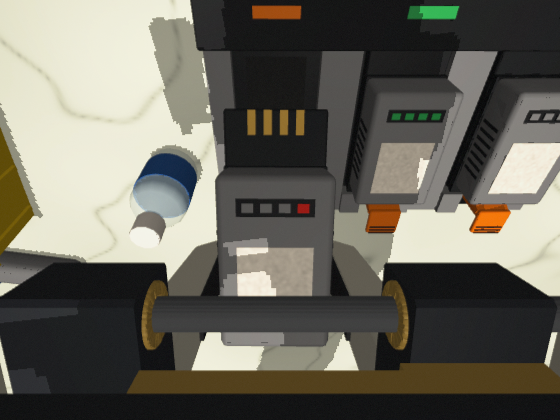

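Request:
send_rows(travel=[[0, -0.9, 1.43], [0, -0.9, 1.43], [0, -0.9, 1.43], [0, -0.9, 1.43], [0, 0, 0]], dr=[[0, 0, 0], [0.1, 0, 0], [0.1, 0, 0], [0.1, 0, 0], [0, 0, 0]], claw=[1, 1, 1, 1, 1])

```text
time: 18.08
eef_pos: [0.5814, -0.0978, 0.0653]
tool_rot: [1.877, -2.095, -0.463]
force: [-1.0, 1.0, -3.2]
finger_gap: 0.0514
```

```bash
python3 - <<'E'
from h import *
st();where(1)
E=plan(goal(1,.042,.0005,24.8),1);E=plan(goal(1,.054,.0,23.5),3,E)
E
```

```text
t 18.07 p [ 0.5814 -0.0978  0.0653] F [-1.   1.  -3.2] gap 0.0514 j [ 0.14  0.82 -0.11  1.71  0.06  1.05 -1.67]
nose mm [42.2 -0.1  0.5] tail [-66.5  -0.   51.2] yaw,pitch,roll [-2.000e-02  2.501e+01 -9.000e-02]
travel [[0.0, 0.03, 0.03]] dr [[0.2, -0.1, 0.0]]
travel [[0.0, -0.35, -0.1], [0.0, -0.35, -0.09], [0.0, -0.36, -0.09]] dr [[0.4, 0.0, 0.0], [0.5, 0.0, 0.0], [0.4, 0.0, 0.0]]
```

Request:
send_rows(travel=[[0, -0.36, -0.1], [0, -0.36, -0.1], [0, -0.36, -0.1], [0, 0, 0], [0, 0, 0]], dr=[[0.5, 0, 0], [0.5, 0, 0], [0.5, 0, 0], [0, 0, 0], [0, 0, 0]], claw=[1, 1, 1, 1, 1])

```text
time: 18.7
eef_pos: [0.5919, -0.099, 0.0648]
tool_rot: [1.891, -2.111, -0.438]
force: [-4.6, 1.5, -6.7]
finger_gap: 0.0518
```

```bash
python3 - <<'E'
from h import *
st();where(1)
save('wrist','w15.png')
E=plan(goal(1,.0597,.0,17),3)
E
```

```text
t 18.7 p [ 0.5919 -0.099   0.0648] F [-4.6  1.5 -6.7] gap 0.0518 j [ 0.14  0.82 -0.11  1.7   0.07  1.04 -1.67]
nose mm [54.2 -0.1  1.4] tail [-55.9  -0.1  49.3] yaw,pitch,roll [-2.000e-02  2.352e+01 -9.000e-02]
travel [[0.0, -0.1, 0.26], [0.0, -0.1, 0.26], [0.0, -0.09, 0.26]] dr [[2.2, 0.0, 0.0], [2.1, -0.1, 0.0], [2.2, 0.0, 0.0]]
```

View pics/w15.png

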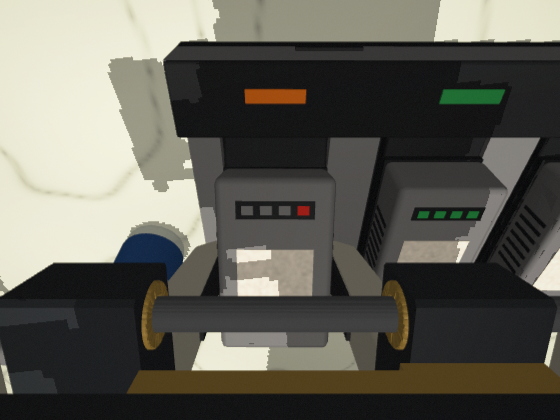

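Request:
send_rows(travel=[[0, 0, 0.28], [0, -0.1, 0.26], [0, -0.12, 0.26], [0, 0, 0], [0, 0, 0]], dr=[[2.2, 0, 0], [2.1, 0, 0], [2.2, 0, 0], [0, 0, 0], [0, 0, 0]], claw=[1, 1, 1, 1, 1])

```text
time: 19.38
eef_pos: [0.5914, -0.099, 0.0569]
tool_rot: [1.951, -2.178, -0.325]
force: [-5.9, 0.5, -3.5]
finger_gap: 0.0516
```

```bash
python3 - <<'E'
from h import *
st();where(1)
E=plan(goal(1,.0600,.0,6),4);E=plan(goal(1,.06,-.0005,-0.5),4,E)
E
```

```text
t 19.38 p [ 0.5914 -0.099   0.0569] F [-5.9  0.5 -3.5] gap 0.0516 j [ 0.14  0.78 -0.11  1.79  0.08  0.87 -1.69]
nose mm [59.3 -0.1  0.4] tail [-55.4  -0.1  35.6] yaw,pitch,roll [-1.000e-02  1.703e+01 -9.000e-02]
travel [[0.0, 0.07, 0.37], [-0.01, 0.09, 0.37], [0.0, 0.1, 0.36], [0.0, 0.13, 0.36]] dr [[2.8, 0.0, 0.0], [2.7, 0.0, 0.0], [2.8, -0.1, 0.0], [2.7, 0.0, 0.0]]
travel [[0.0, 0.06, 0.23], [0.0, 0.07, 0.22], [0.0, 0.07, 0.22], [0.0, 0.08, 0.22]] dr [[1.6, 0.0, 0.0], [1.7, 0.0, 0.0], [1.6, 0.0, 0.0], [1.6, 0.0, 0.0]]
```

Request:
send_rows(travel=[[0, 0.11, 0.37], [0, 0.12, 0.37], [0, 0.14, 0.36], [0, 0.15, 0.36], [0, 0, 0]], dr=[[2.8, 0, 0], [2.7, 0, 0], [2.8, 0, 0], [2.7, 0, 0], [0, 0, 0]], claw=[1, 1, 1, 1, 1])

```text
time: 20.0
eef_pos: [0.5855, -0.0982, 0.0443]
tool_rot: [2.05, -2.288, -0.113]
force: [-1.0, -0.1, -3.4]
finger_gap: 0.0516
```

Request:
send_rows(travel=[[0, 0.06, 0.23], [0, 0.07, 0.23], [0, 0.07, 0.23], [0, 0.08, 0.23], [0, 0, 0]], dr=[[1.6, 0, 0], [1.6, 0, 0], [1.6, 0, 0], [1.6, 0, 0], [0, 0, 0]], claw=[1, 1, 1, 1, 1])

```text
time: 20.62
eef_pos: [0.5835, -0.098, 0.036]
tool_rot: [-2.091, 2.334, -0.017]
force: [2.4, -0.5, 1.7]
finger_gap: 0.0519
```

```bash
python3 - <<'E'
from h import *
st();where(1)
E
```

```text
t 20.62 p [ 0.5835 -0.098   0.036 ] F [ 2.4 -0.5  1.7] gap 0.0519 j [ 0.12  0.71 -0.07  2.05  0.13  0.37 -1.74]
nose mm [62.6  0.   1. ] tail [-57.4  -0.   -0.6] yaw,pitch,roll [ 0.02 -0.74 -0.08]
```

Request:
send_rows(travel=[[0, 0, 0.2], [0, 0, 0.2], [0, 0, 0]], dr=[[0.5, 0, 0], [0.5, 0, 0], [0, 0, 0]], claw=[1, 1, 1])

```text
time: 21.0
eef_pos: [0.5842, -0.0981, 0.0351]
tool_rot: [-2.082, 2.324, -0.04]
force: [-5.0, 0.2, 44.4]
finger_gap: 0.0517
```

Request:
send_rows(travel=[[0, 0, -0.3], [0, 0, 0], [0, 0, 0], [0, 0, -1.5], [0, 0, -4]], dr=[[-0.5, 0, 0], [0, 0, 0], [0, 0, 0], [0, 0, 0], [0, 0, 0]], claw=[0.28, 0.28, 0.28, 0.28, 0.28])

```text
time: 21.62
eef_pos: [0.5784, -0.0973, 0.0881]
tool_rot: [-2.091, 2.334, -0.017]
force: [0.6, 0.1, 0.5]
finger_gap: 0.0672
```

Request:
send_rows(travel=[[3, 2, -5], [3, 2, -5], [3, 0, 0], [0, 0, 0], [0, 0, 0]], dr=[[-0.5, 0, 0], [0, 0, 0], [0, 0, 0], [0, 0, 0], [0, 0, 0]], claw=[0.28, 0.28, 0.28, 0.28, 0.28])

```text
time: 22.25
eef_pos: [0.5285, -0.1817, 0.1884]
tool_rot: [-2.094, 2.336, -0.011]
force: [0.6, 1.4, -0.3]
finger_gap: 0.0671
```

```bash
python3 - <<'E'
from h import *
st()
i=manip.camera_info('wrist'); im=save('wrist','w16.png'); pickle.dump(i,open('w16.pkl','wb'))
cv2.imwrite('pics/w16z.png',cv2.resize(im[0:260,130:450,::-1],None,fx=2.3,fy=2.3,interpolation=cv2.INTER_CUBIC))
save('scene','s16.png')
E
```

```text
t 22.25 p [ 0.5285 -0.1817  0.1884] F [ 0.6  1.4 -0.3] gap 0.0671 j [ 0.33  0.45 -0.14  2.02  0.1   0.66 -1.55]
```

View pics/w16z.png

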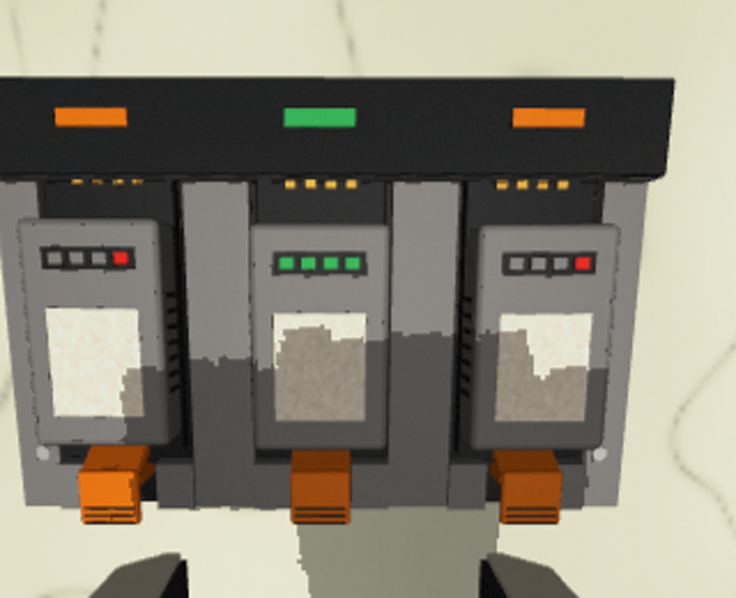

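View pics/s16.png

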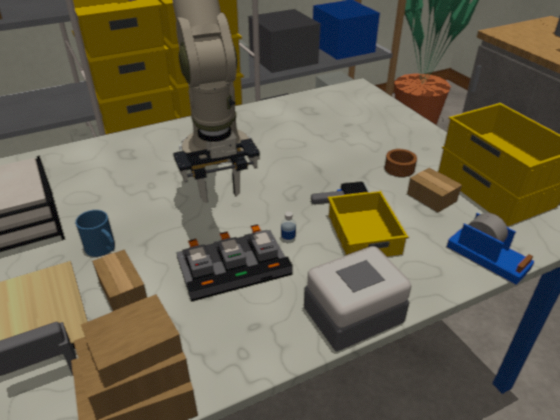

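```bash
python3 - <<'E'
from h import *
i=pickle.load(open('w16.pkl','rb'))
b=lambda u,v:np.array([130+u/2.3,v/2.3])
for s,q in ((1,[(22,220),(158,220),(38,446),(163,446)]),(0,[(251,226),(388,226),(255,449),(387,449)]),(-1,[(482,226),(620,226),(473,449),(603,449)])):
    L=[(32,26),(32,-26),(-52,26),(-52,-26)]
    B=bayT(s)
    print(s,[ (proj(None,(B@np.array([l[0]/1e3,l[1]/1e3,.042,1]))[:3],i)-b(*u)).round(1).tolist() for u,l in zip(q,L)])
for t in ('catch_left',):
    manip.snapshot('wrist')
    print([(np.round(r['centre'],4).tolist(),round(r['p'],2)) for r in manip.find_in(t,'wrist')])
    print([(np.round((np.linalg.inv(bayT(0))@np.array([*r['centre'],1]))[:3]*1e3,1).tolist()) for r in manip.find_in(t,'wrist')])
    print('packs',[(np.round((np.linalg.inv(bayT(0))@np.array([*r['centre'],1]))[:3]*1e3,1).tolist(),r['p']) for r in manip.find_in('pack_a','wrist')+manip.find_in('pack_charging','wrist')])
E
```

```text
1 [[-3.4, 1.4], [0.4, 1.4], [-0.9, 2.5], [3.3, 2.5]]
0 [[-1.4, -1.1], [1.9, -1.1], [-0.7, 1.3], [0.5, 1.3]]
-1 [[-0.3, -1.0], [2.5, -0.9], [-0.9, 1.3], [1.0, 1.4]]
[([0.5333, -0.0893, 0.0473], 0.73)]
[[-62.6, 87.1, 37.3]]
packs [([2.0, 78.6, 44.3], 0.81), ([-0.1, -79.9, 44.0], 0.61), ([-0.7, -0.5, 39.0], 0.8), ([4.6, -81.9, 44.1], 0.29)]
```

```bash
python3 - <<'E'
from h import *
plan(pose([.43,-.14,.21],rotd(-.11,-.5)),4)
E
```

```text
travel [[-0.77, 2.56, -0.57], [-0.77, 2.48, -0.88], [-0.77, 2.34, -1.18], [-0.76, 2.19, -1.46]] dr [[7.0, 0.0, 0.0], [7.1, 0.0, 0.0], [7.0, 0.0, 0.1], [7.1, 0.0, 0.0]]
```

Request:
send_rows(travel=[[-0.8, 2.6, -0.6], [-0.8, 2.5, -0.9], [-0.8, 2.3, -1.2], [-0.8, 2.2, -1.5], [0, 0, 0]], dr=[[7, 0, 0], [7, 0, 0], [7, 0, 0], [7, 0, 0], [0, 0, 0]], claw=[0.28, 0.28, 0.28, 0.28, 0.28])

```text
time: 23.22
eef_pos: [0.4458, -0.1528, 0.2145]
tool_rot: [-1.901, 2.127, -0.423]
force: [1.3, -0.6, 0.4]
finger_gap: 0.067
```

```bash
python3 - <<'E'
from h import *
st()
im=save('wrist','w17.png')
E
```

```text
t 23.23 p [ 0.4458 -0.1528  0.2145] F [ 1.3 -0.6  0.4] gap 0.067 j [ 0.58  0.25 -0.41  2.43  0.64  0.12 -2.1 ]
```

View pics/w17.png

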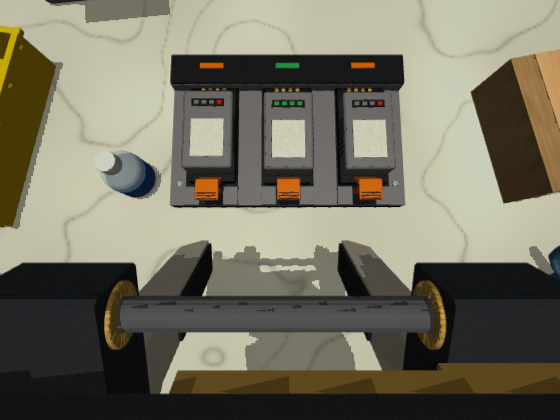

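Request:
send_rows(travel=[[0, 0, -1], [0, 0, -1], [0, 0, 0], [0, 0, 0]], dr=[[-7, 0, 0], [-7, 0, 0], [0, 0, 0], [0, 0, 0]], claw=[0.28, 0.28, 0.28, 0.28])

```text
time: 23.78
eef_pos: [0.4415, -0.1524, 0.2283]
tool_rot: [-2.014, 2.255, -0.199]
force: [0.6, -0.3, -0.6]
finger_gap: 0.0671
```

```bash
python3 - <<'E'
from h import *
st(); save('top','top_end.png'); print(manip.finish_job())
E
```

```text
t 23.77 p [ 0.4415 -0.1524  0.2283] F [ 0.6 -0.3 -0.6] gap 0.0671 j [ 0.83  0.31 -0.76  2.25  0.45  0.53 -1.94]
the job is handed in; nothing more can be done
None
```

View pics/top_end.png

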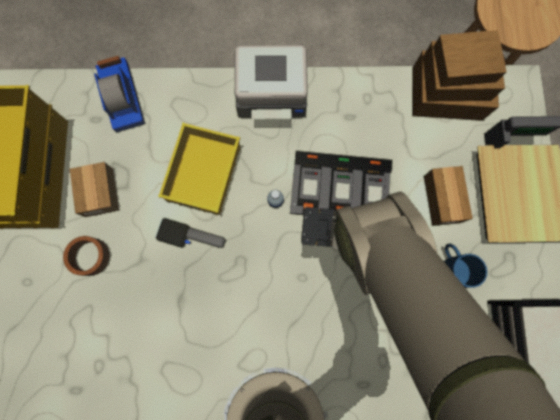

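Both spent packs are on charge: pack_b in the right bay, pack_a in the left bay. For each I slid the nose in under the lip tipped about 25°, turned the tail down, and pressed with about 44 N before letting go. The job was handed in at about 24 s on the clock.

- **Packs seated:** In the last wrist pictures both packs lie flat like the one already charging, and all three orange catches sit at the same home position. The tote is empty.
- **Everything else:** The charging pack and the other things on the bench look unmoved in the last pictures. The arm stood clear of everything at hand-in.
- **Small disagreement:** pack_a measures about 1.5–2 mm further forward than the middle pack. That is right at the allowed +2 mm play. I took it as seated because its catch is home and it is not tilted.
- **Not checked:** I judged latching from pictures and the pressing force, and did not tug either pack to test it.

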